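Seat a gauge pin against the stop of a V-groove fixture

ROBOT

A 6-joint arm with a two-finger parallel gripper is mounted at the origin on a cart in front of the work surface, level with it; the furniture and walls round the work are solid. World frame = base frame: x ahead of the robot, y to its left, z up, the work surface at z = 0. Lengths are in m, angles in rad, forces in N, time in s.
With the tool pointing down it reaches from about 0.325 to 0.9 m from the base axis. Payload 6.1 kg.
Tool frame: the origin (TCP) lies midway between the tips of the shut fingers; the grasp point (between the pads) lies 19 mm behind it; z points along the fingers, y is the line along which they close (so a half turn about z gives the same grasp; the last joint's range is limited). The gripper opens to 85 mm and grips with 20 to 120 N. Pads are 22 mm wide; open, the fingers measure 114 mm over their backs; the gripper's body (76 mm by 85 mm) begins 54 mm behind the grasp point. The pads swing forward as they close: fully open they stand 13 mm farther back than shut.
Start: joints at [-1.435, 0.22, 1.526, -0, 1.395, -0.126], TCP at [0.162, -0.604, 0.197] pointing down, gripper open.
Joint ranges: [-2.98, 2.98], [-0.91, 2.08], [0.09, 2.57], [-1.24, 4.39], [0.2, 2.65], [-2.68, 2.68]. Speed limits (rad/s): [2.57, 2.57, 3.01, 3.14, 3.14, 3.14].

INTERFACE

Orientations are given as [roll, pitch, yaw] about the fixed x, y, z axes, in that order (R = Rz(yaw) Ry(pitch) Rx(roll)).
In Python, from plant import movep, move_l, set_joints, gripper_to, hold, inverse_kinematics, observe, get_image, get_calibration, Unreachable, job_done gives the robot as it stands. Calls block until the motion is done:
- movep(position, orientation): joint-space move of the TCP to a pose.
- move_l(position, feed=0.15, rotation=None, max_force=None): straight line of the TCP; rotation=None keeps the orientation; feed is the mean speed in m/s. With max_force (N) it stops when the force on the tool has changed by that much, and returns True; else False.
- set_joints(angles): joint-space move.
- gripper_to(opening, f_grip=None): finger opening in m; f_grip is the grip in N (None keeps the last); returns when the fingers have stopped.
- hold(seconds).
- inverse_kinematics(position, orientation): joint angles nearest the present ones, or None.
- observe(): the state.
- get_image(name): name is "side" or "top"; returns (picture, depth): 420x560x3 uint8, red, green, blue; 420x560 float32, m along the optical axis (not along the pixel's ray), 0 where there is no reading.
- get_calibration(name): a dict with "intrinsics" (3x3 intrinsics, pixels), "dist_coeffs" ([k1, k2, p1, p2, k3] as OpenCV has them; the pictures are not rectified), "world_from_camera" (4x4, takes a point from camera to world coordinates). Camera axes: x right, y down, z forward; pixel columns grow to the right and rows downward; lengths in m; the calibration is good to about 2 mm. A picture is of the moment at which its call begins. get_calibration takes no time and is no camera call.
A pose or a line that the arm cannot do raises Unreachable and nothing moves.
- job_done(): hands the job in; it is judged then, once.
The state is a dict: "time_s": time; "q": joint angles; "joint_velocities": joint speeds; "joint_torque": joint torques, N m; "eef_pos": TCP position; "tcp_rot": TCP orientation; "ft_force": force on the tool from outside, world axes, zero at the start; "torque": the same for the moment, N m; "opening": finger opening in m; "grasp_force": force on a finger pad.
Only numpy, scipy, OpenCV 4.12 (cv2) and the standard library are available. Lean on these libraries where they do the work, as an engineer would, in place of code of your own. Each camera call takes 0.05 s, during which the arm holds its last target. There are 200 camera calls.

TASK

Take the steel pin from its cradle, lay it in the open part of the V-groove of the length-checking fixture and let go of it there. Then push it gently along the groove, end on, into the hood until it is fully home against the stop hidden inside, and leave it resting there: never press the stop with more than 15 N, and do not disturb the loupe or the tape roll.

Things in the scene. Friction and masses are not known exactly. Their poses are not given: they have to be found in the camera images.
- pin: plain round steel pin, 24 mm in diameter, 130 mm long, about 0.4 kg, both ends alike; at first it lies level in the cradle. Origin at its middle on its axis; x runs along the axis
- cradle: fixed grey plastic cradle, foot 120 x 60 x 8 mm with two V-rests 14 mm thick, 50 mm wide and 32 mm high, 90 mm apart (at x = -45 and +45 mm), that hold the pin level along the cradle's x, its axis 36 mm above the worktop; the middle of the pin is free between the rests. Origin at the centre of the underside
- fixture: fixed fixture: base plate 190 x 84 x 10 mm under an aluminium V-block 170 mm long, 54 mm wide. A 90 degree V-groove runs along x, open at the top and at the -x end, with flat lands beside it 34.7 mm above the worktop. The pin seated in it lies along x at y = 0, axis 42 mm above the worktop, 19 mm of it above the lands, and drags with 1 to 3 N when pushed level, more if also pressed down. Origin: centre of the underside
- loupe: black eyepiece loupe standing loose near the front edge of the worktop, 39 mm across, 38 mm high, in front of the tall fixed stereo microscope (world x from 0.47 to 0.8 m, y from -0.22 to +0.08 m, 0.4 m high), which stands between the right half of the worktop and the fixture: swing the arm past it well drawn in. Origin at the centre of its underside
- tape_roll: loose flat roll of cream tape, 84 mm across, 19 mm high, near the front edge of the worktop, between cradle and fixture. Origin at the centre of its underside
- groove_end (a point): the open end of the groove (x = -85 mm of the fixture), on the axis of a seated pin, 42 mm above the worktop; x points along the groove to the hood
- hood_mouth (a point): where the pin enters the dark steel hood over the groove (x = +35 to +85 mm of the fixture; 46 mm wide, top 65 mm above the worktop, opening 34 mm wide), on the axis of a seated pin. The hidden stop, a 12 mm rod on that axis, is set anew each time, 8 to 32 mm inside from here, and must be felt: it gives about 1 mm for each 4 N and springs back. x points into the hood

How it is judged:
By the outcome, as a careful person would: the job done as asked, in the order asked, and still so for the second after the job is handed in, with the robot touching nothing.
It also fails if it takes over 72 s, if anything falls off the work surface, if the arm or the gripper's body presses on something with over 40 N, if the wrist force passes 120 N, or if a joint passes its speed limit or range.

## Working session

There is one attempt and no reset: what is moved stays moved. The work goes in short steps, each a Python script; the robot and the scene stay as the last script left them, time stands still between calls to the robot, and variables do not carry over. Pictures are saved under pics/ and viewed, at most 10 in all, crops included, and the job is handed in when it is done.

```bash
mkdir -p pics; ls; python3 - <<'E'
from plant import *
import cv2,numpy as np
for n in("side","top"):
    im,d=get_image(n);cv2.imwrite(f"pics/{n}0.png",im[:,:,::-1]);np.save(f"pics/{n}0.npy",d)
    c=get_calibration(n);print(n,c["intrinsics"],c["dist_coeffs"],np.round(c["world_from_camera"],3))
o=observe();print(o["time_s"],o["ft_force"],o["tcp_rot"],o["opening"])
E
```

```text
pics
side [[533.07210505   0.         278.61070982]
 [  0.         533.07210505 209.81321991]
 [  0.           0.           1.        ]] [0.07073114 0.         0.         0.         0.        ] [[ 0.974 -0.142  0.176  0.319]
 [-0.226 -0.622  0.75  -0.56 ]
 [ 0.003 -0.77  -0.638  0.717]
 [ 0.     0.     0.     1.   ]]
top [[442.07701402   0.         277.61493818]
 [  0.         442.07701402 219.9835827 ]
 [  0.           0.           1.        ]] [-0.12468728  0.          0.          0.          0.        ] [[-0.028 -0.987  0.161  0.373]
 [-1.     0.028  0.001  0.201]
 [-0.006 -0.161 -0.987  0.956]
 [ 0.     0.     0.     1.   ]]
0.1 [-0.8497654  -0.84265281  0.68241962] [-3.13987842e+00 -2.01539468e-04  2.61817328e-01] 0.08549501284064602
```

View pics/top0.png

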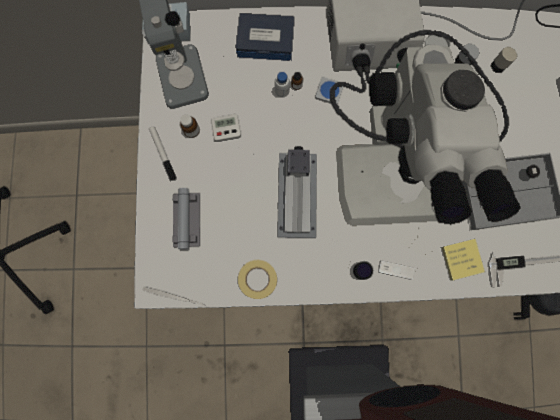

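View pics/side0.png

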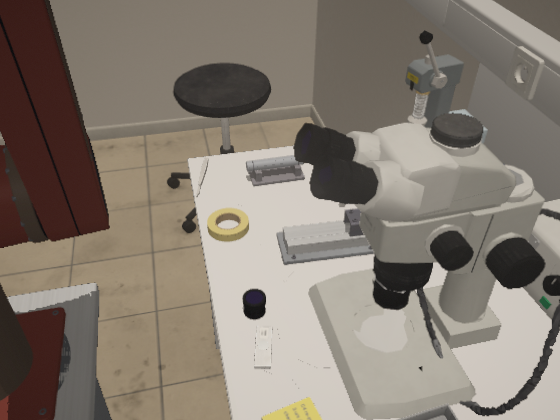

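The top view shows the cradle and pin around (186,219), the fixture around (297,195) with its hood at the upper (+x) end, the tape at (257,279) and the loupe at (362,270). The side view agrees. Next I'll fit poses from the depth image.

```bash
cat > h.py <<'E'
import numpy as np,cv2
from plant import *
def cloud(n,d):
    c=get_calibration(n);K=c["intrinsics"];K=np.array(K);T=np.array(c["world_from_camera"])
    v,u=np.mgrid[:d.shape[0],:d.shape[1]]
    p=cv2.undistortPoints(np.stack([u,v],-1).reshape(-1,1,2).astype(np.float64),K,np.array(c["dist_coeffs"])).reshape(-1,2)
    z=d.reshape(-1).astype(float)
    P=np.c_[p*z[:,None],z]@T[:3,:3].T+T[:3,3]
    P[z==0]=np.nan
    return P.reshape(*d.shape,3)
def rect(P):
    (c,s,a)=cv2.minAreaRect(P[:,:2].astype(np.float32)*1000)
    b=cv2.boxPoints((c,s,a)); e=[b[1]-b[0],b[2]-b[1]]; e=max(e,key=np.linalg.norm)
    if e[0]<0:e=-e
    return np.round(c,1),np.round(s,1),np.round(np.arctan2(e[1],e[0]),4),len(P)
E
python3 - <<'E'
from h import *
d=np.load("pics/top0.npy");P=cloud("top",d);im=cv2.imread("pics/top0.png")
def roi(u0,u1,v0,v1,z0,z1):
    Q=P[v0:v1,u0:u1].reshape(-1,3);return Q[(Q[:,2]>z0)&(Q[:,2]<z1)]
tab=roi(220,260,170,250,-.05,.05);print("table z",np.median(tab[:,2]),tab[:,2].std())
for n,a in dict(cr_all=(168,205,180,255,.004,.07),pin=(168,205,180,255,.040,.07),fx_all=(270,322,143,243,.005,.09),fx_block=(270,322,143,243,.02,.09),hood=(270,322,143,243,.045,.09),tape=(232,282,255,302,.01,.05),loupe=(345,378,258,284,.02,.06)).items():
    Q=roi(*a);print(n,*rect(Q),"z",np.round(np.percentile(Q[:,2],[5,50,95]),4))
# pin axis: ridge PCA
Q=roi(168,205,180,255,.042,.07);
print("pinmed",Q.mean(0),np.polyfit(Q[:,0],Q[:,1],1))
s=cv2.resize(im[135:255,160:330],None,fx=4.5,fy=4.5,interpolation=cv2.INTER_CUBIC);cv2.imwrite("pics/crop.png",s)
E
```

```text
table z -0.0008102573573450789 0.001715779254737373
cr_all [547.3 404. ] [157.1  60.9] 0.0368 1495 z [0.0053 0.0312 0.0476]
pin [533.3 402.6] [128.9  21.9] 0.0083 609 z [0.041  0.045  0.0485]
fx_all [586.1 167.5] [101. 191.] -0.0648 3284 z [0.0072 0.0307 0.0648]
fx_block [590.3 158.6] [ 54.1 181.4] -0.0492 2068 z [0.0256 0.034  0.0656]
hood [649.3 155.6] [46.  63.2] -0.055 547 z [0.0507 0.0639 0.0671]
tape [402.9 249.9] [80.6 82.2] -0.0269 819 z [0.0149 0.0179 0.0207]
loupe [413.   27.1] [36.6 37.5] -0.0425 281 z [0.0314 0.035  0.0386]
pinmed [0.53209196 0.40260934 0.04548075] [0.0074343  0.39865361]
```

View pics/crop.png

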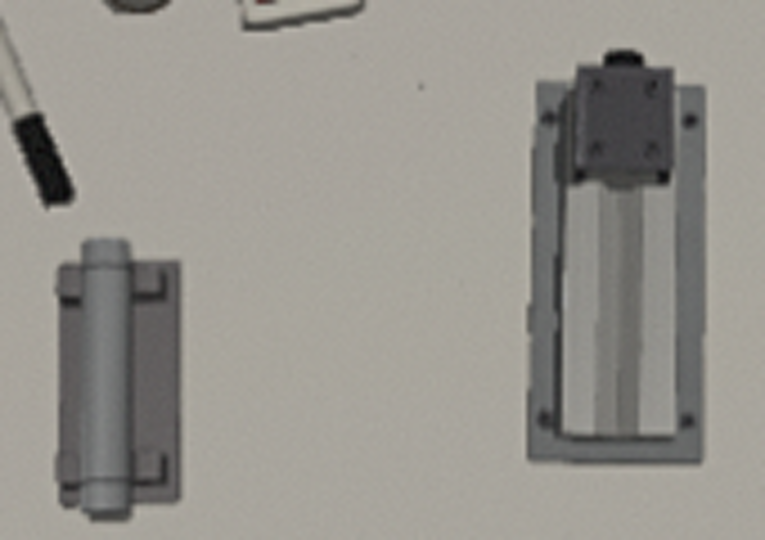

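The crop shows the pin lying in the cradle and the fixture's open V-groove with the hood at its far end. I'll refine the fixture pose, cross-check it with the side camera, and check reachability.

```bash
python3 - <<'E'
from h import *
for n in("top","side"):
    P=cloud(n,np.load(f"pics/{n}0.npy")).reshape(-1,3);print(n)
    def box(x0,x1,y0,y1,z0,z1): return P[(P[:,0]>x0)&(P[:,0]<x1)&(P[:,1]>y0)&(P[:,1]<y1)&(P[:,2]>z0)&(P[:,2]<z1)]
    for k,a in dict(tab=(.45,.6,.25,.33,-.01,.01),pin=(.45,.62,.37,.44,.039,.06),hoodtop=(.6,.7,.11,.21,.060,.07),lands=(.47,.62,.11,.22,.031,.039),base=(.46,.72,.09,.24,.007,.013)).items():
        Q=box(*a)
        if len(Q)>20: print(k,*rect(Q),np.round(Q.mean(0),4))
    # groove line: lowest points within block
    Q=box(.5,.61,.13,.20,.020,.031); print("groove",np.polyfit(Q[:,0]-.55,Q[:,1],1),len(Q)) if len(Q) else 0
    Q=box(.47,.6,.37,.44,.043,.06); print("pinridge",np.polyfit(Q[:,0]-.53,Q[:,1],1),len(Q))
for p,y in (((.35,-.12,.3),0),((.36,.12,.3),0),((.53,.40,.15),.008),((.53,.40,.03),.008),((.545,.163,.12),-.05),((.545,.163,.035),-.05),((.45,.168,.037),-.05),((.54,.163,.037),-.05)):
    q=inverse_kinematics(list(p),[np.pi,0,y]);print(p,None if q is None else np.round(q,2))
E
```

```text
top
tab [525. 290.] [ 79.8 149.7] -0.005 2453 [ 0.5241  0.2901 -0.0007]
pin [533.3 402.6] [129.  22.] 0.0085 636 [0.5319 0.4022 0.0448]
hoodtop [642.7 155.5] [44.4 50.3] -0.0405 496 [0.6427 0.1553 0.0642]
lands [560.  160.1] [ 54.  120.6] -0.0493 977 [0.5592 0.1603 0.0339]
base [584.1 159.2] [ 84.3 187.6] -0.0629 1059 [0.5736 0.1609 0.0095]
groove [-0.0737833   0.16146105] 380
pinridge [0.00361597 0.40260798] 494
side
tab [525. 290.] [ 79.9 149.9] -0.0002 1688 [5.241e-01 2.889e-01 4.000e-04]
pin [528.  400.7] [113.8  23.8] 0.0032 354 [0.5252 0.3998 0.0451]
hoodtop [631.2 158.4] [50.9 28.8] 1.2204 218 [0.632  0.1573 0.0651]
lands [561.2 160.2] [ 57.  119.7] -0.0475 1020 [0.5606 0.1592 0.0345]
base [576.8 158.2] [ 84.4 171.8] -0.0516 820 [0.5619 0.1338 0.0101]
groove [-0.09065356  0.15041219] 480
pinridge [0.00671305 0.40122212] 264
(0.35, -0.12, 0.3) [-0.54 -0.48  1.97 -0.    1.65  1.03]
(0.36, 0.12, 0.3) [ 0.11 -0.45  1.95 -0.    1.64  1.68]
(0.53, 0.4, 0.15) [ 0.53  0.35  1.46 -0.    1.33  2.09]
(0.53, 0.4, 0.03) [ 0.53  0.47  1.54 -0.    1.13  2.09]
(0.545, 0.163, 0.12) [ 0.15  0.15  1.75 -0.    1.24  1.77]
(0.545, 0.163, 0.035) [ 0.15  0.26  1.8  -0.    1.08  1.77]
(0.45, 0.168, 0.037) [ 0.19  0.06  2.03 -0.    1.05  1.81]
(0.54, 0.163, 0.037) [ 0.15  0.25  1.82 -0.    1.08  1.77]
```

```bash
python3 - <<'E'
from h import *
q=np.array(inverse_kinematics([.355,.12,.3],[np.pi,0,0]))
s=np.array(observe()["q"]);a=q.copy();a[0]=s[0];a[5]=s[5]
set_joints(list(a));set_joints(list(q))
o=observe();print(o["time_s"],o["eef_pos"],o["tcp_rot"],o["ft_force"])
ims=[get_image(n)[0] for n in("top","side")]
cv2.imwrite("pics/s1.png",cv2.resize(np.hstack(ims)[:,:,::-1],(800,300),interpolation=cv2.INTER_AREA))
E
```

```text
3.0583 [0.35526786 0.11942977 0.2998373 ] [ 3.14123666e+00  4.20150774e-04 -8.29638528e-04] [0.35753094 0.07969768 0.82806444]
```

View pics/s1.png

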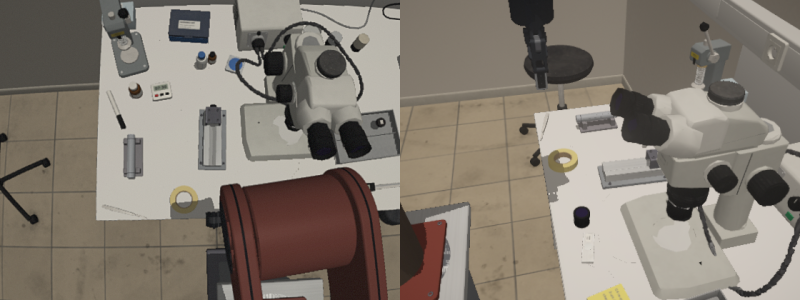

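The pair of views shows the upper arm and elbow on the right of the tool. The tool is drawn in and clear of the microscope, and nothing in the scene has moved. Next is the grasp.

```bash
python3 - <<'E'
from h import *
movep([.533,.402,.14],[np.pi,0,.006])
gripper_to(.06)
print(move_l([.533,.402,.0295],feed=.1,max_force=12))
print(observe()["eef_pos"],observe()["ft_force"])
gripper_to(.015,f_grip=60)
o=observe();print(o["opening"],o["grasp_force"],o["ft_force"])
move_l([.533,.402,.14],feed=.1)
o=observe();print(o["time_s"],o["opening"],o["grasp_force"],o["ft_force"],o["torque"])
ims=[]
for n in("top","side"):
    im,d=get_image(n);ims.append(im);np.save(f"pics/{n}2.npy",d)
cv2.imwrite("pics/s2.png",np.hstack([ims[0][100:380,100:500],ims[1][0:280,160:560]])[:,:,::-1])
E
```

```text
False
[0.53373668 0.40243728 0.03059023] [-0.21017713 -0.04947656  1.10830586]
0.014798683579260086 0.0 [-0.71709462  0.06742802 -0.23154948]
7.9333 0.014477939944112247 0.0 [-0.6101445   0.41724361  0.6500706 ] [0.00629631 0.05161138 0.02882964]
```

View pics/s2.png

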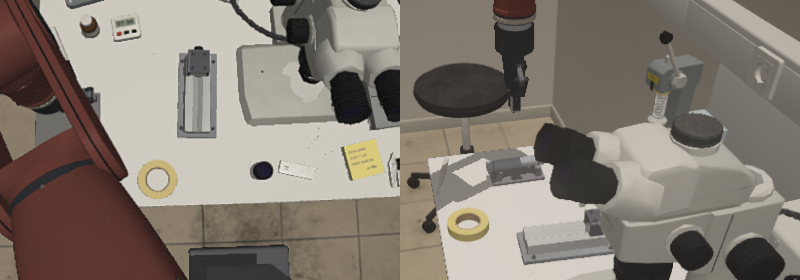

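The gripper came up empty: the fingers closed above the pin, which still lies in the cradle. I'll check the pin from the side depth.

```bash
python3 - <<'E'
from h import *
for k in (0,2):
    P=cloud("side",np.load(f"pics/side{k}.npy")).reshape(-1,3)
    m=(P[:,0]>.45)&(P[:,0]<.63)&(P[:,1]>.35)&(P[:,1]<.46)
    Q=P[m&(P[:,2]>.039)&(P[:,2]<.06)];R=P[m&(P[:,2]>.004)&(P[:,2]<.038)]
    print(k,rect(Q),rect(R),Q[:,2].max(),np.polyfit(Q[:,0]-.53,Q[:,1],1), np.polyfit(Q[:,0]-.53,Q[:,2],1))
print(observe()["eef_pos"])
im,_=get_image("side");cv2.imwrite("pics/z.png",cv2.resize(im[100:220,220:340],None,fx=5,fy=5,interpolation=cv2.INTER_CUBIC)[:,:,::-1])
E
```

```text
0 (array([528. , 400.7]), array([113.8,  23.8]), np.float32(0.0032), 354) (array([535.5, 390.1]), array([ 73. , 128.7]), np.float32(-0.0074), 920) 0.05106980648138759 [1.05217738e-04 3.99788968e-01] [-0.00033224  0.04508381]
2 (array([526.1, 402.2]), array([109.9,  23.8]), np.float32(0.0139), 360) (array([535.4, 396.7]), array([ 71.3, 130.4]), np.float32(-0.1991), 908) 0.052036252358447666 [0.00814546 0.39982343] [-0.00360787  0.04493018]
[0.53243696 0.40167678 0.13882668]
```

View pics/z.png

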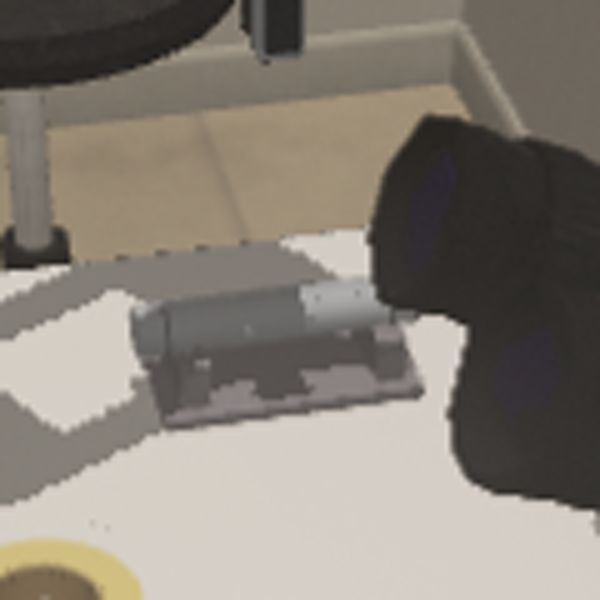

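The pin is still seated in the cradle, unmoved. I'll grasp deeper.

```bash
python3 - <<'E'
from h import *
gripper_to(.05)
z=.024
move_l([.533,.402,z],feed=.1,max_force=12);hold(.2)
gripper_to(.015,f_grip=60)
o=observe();print(o["eef_pos"],o["opening"],o["grasp_force"],o["ft_force"])
if o["opening"]<.02:
    gripper_to(.05);z=.019;move_l([.533,.402,z],feed=.05,max_force=12);hold(.2);gripper_to(.015,f_grip=60)
    o=observe();print(o["eef_pos"],o["opening"],o["grasp_force"],o["ft_force"])
move_l([.533,.402,.14],feed=.1);hold(.2)
o=observe();print(o["time_s"],o["eef_pos"],o["opening"],o["grasp_force"],o["ft_force"],o["torque"])
E
```

```text
[0.53298047 0.40197562 0.02395903] 0.014817383553897273 0.0 [-0.58215458  0.01348764  0.13030994]
[0.53301023 0.40203301 0.01904986] 0.015050685867642861 0.0 [ 0.11676727 -0.36522976  0.55544032]
13.3333 [0.53269396 0.4017944  0.13924348] 0.014800030480451127 0.0 [ 0.62755746 -0.65718458  0.33924388] [ 0.04115226 -0.03004064 -0.03014226]
```

```bash
python3 - <<'E'
from h import *
o=observe();ims=[]
for n in("side","top"):
    c=get_calibration(n);T=np.linalg.inv(np.array(c["world_from_camera"]))
    pts=np.array([o["eef_pos"],[.533,.402,.036],[.468,.402,.036],[.598,.402,.036]])
    p=cv2.projectPoints(pts,cv2.Rodrigues(T[:3,:3])[0],T[:3,3],np.array(c["intrinsics"]),np.array(c["dist_coeffs"]))[0].reshape(-1,2)
    print(n,np.round(p,1))
im,d=get_image("side");P=cloud("side",d)
np.save("pics/side3.npy",d)
Q=P[(P[...,2]>.13)&(P[...,2]<.17)&(P[...,0]<.7)&(P[...,0]>.3)&(P[...,1]>.3)&(P[...,1]<.5)]
print(len(Q),np.nanmin(Q,0),np.nanmax(Q,0),np.nanmean(Q,0))
cv2.imwrite("pics/z2.png",cv2.resize(im[0:200,180:380],None,fx=3,fy=3,interpolation=cv2.INTER_CUBIC)[:,:,::-1])
E
```

```text
side [[273.3 123. ]
 [273.5 163.4]
 [244.9 167.1]
 [301.6 159.7]]
top [[172.2 209.4]
 [183.8 218.2]
 [183.6 248.7]
 [184.  188.4]]Traceback (most recent call last):
  File "<stdin>", line 11, in <module>
    res = np.fmin.reduce(a, axis=axis, out=out, **kwargs)
ValueError: zero-size array to reduction operation fmin which has no identity
```

```bash
python3 - <<'E'
from h import *
d=np.load("pics/side3.npy");P=cloud("side",d)
S=P[60:125,255:295];ok=(S[...,0]>.4)&(S[...,0]<.65)&(S[...,1]<.55)&(S[...,2]>.06)
Q=S[ok];print(len(Q))
for z in np.arange(.13,.30,.01):
    q=Q[(Q[:,2]>z)&(Q[:,2]<=z+.01)]
    if len(q):print(round(z,2),len(q),np.round(q.min(0),3),np.round(q.max(0),3))
im,_=get_image("side");cv2.imwrite("pics/z2.png",cv2.resize(im[40:190,200:350],None,fx=4,fy=4,interpolation=cv2.INTER_CUBIC)[:,:,::-1])
E
```

```text
971
0.17 26 [0.524 0.384 0.173] [0.545 0.412 0.18 ]
0.18 58 [0.523 0.378 0.18 ] [0.545 0.413 0.19 ]
0.19 53 [0.523 0.379 0.191] [0.545 0.413 0.2  ]
0.2 52 [0.524 0.379 0.2  ] [0.544 0.414 0.21 ]
0.21 29 [0.521 0.366 0.21 ] [0.543 0.435 0.22 ]
0.22 83 [0.521 0.357 0.22 ] [0.547 0.445 0.23 ]
0.23 52 [0.518 0.351 0.23 ] [0.546 0.414 0.24 ]
0.24 100 [0.518 0.345 0.24 ] [0.546 0.452 0.25 ]
0.25 101 [0.517 0.34  0.25 ] [0.551 0.449 0.26 ]
0.26 146 [0.515 0.335 0.26 ] [0.554 0.417 0.27 ]
0.27 156 [0.515 0.339 0.27 ] [0.554 0.415 0.28 ]
0.28 83 [0.518 0.358 0.28 ] [0.554 0.398 0.29 ]
0.29 32 [0.524 0.361 0.29 ] [0.544 0.371 0.295]
```

View pics/z2.png

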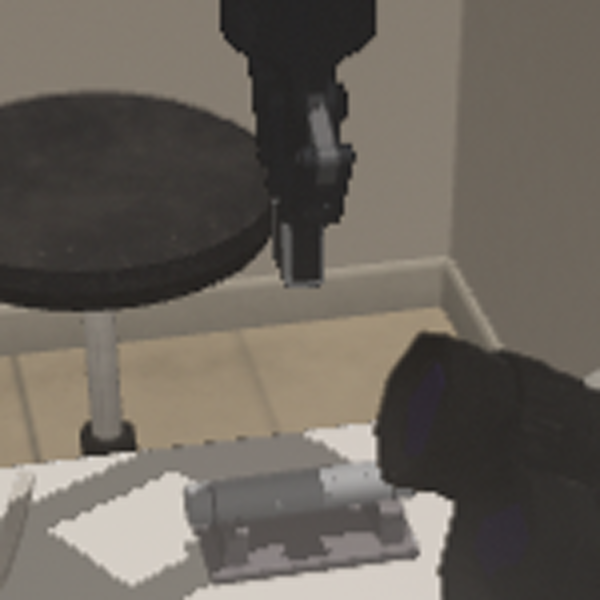

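The image shows the true fingertips at z≈0.173 while the reported TCP is at z=0.139. The real tip therefore sits about 34 mm behind the reported TCP, and x and y agree. I'll correct for that and go down under force guard.

```bash
python3 - <<'E'
from h import *
gripper_to(.05)
move_l([.533,.402,.02],feed=.12,max_force=12)
print(move_l([.533,.402,-.004],feed=.04,max_force=8));hold(.2)
gripper_to(.015,f_grip=60)
o=observe();print(o["eef_pos"],o["opening"],o["grasp_force"],o["ft_force"])
move_l([.533,.402,.11],feed=.1);hold(.2)
o=observe();print(o["time_s"],o["eef_pos"],o["opening"],o["grasp_force"],o["ft_force"],o["torque"])
im,d=get_image("side");P=cloud("side",d);np.save("pics/side4.npy",d)
cv2.imwrite("pics/z3.png",cv2.resize(im[40:190,200:350],None,fx=4,fy=4,interpolation=cv2.INTER_CUBIC)[:,:,::-1])
E
```

```text
False
[ 0.53345846  0.40442669 -0.00294756] 0.02162086757447861 60.544642210006714 [-0.75153043  7.10533704  0.50753677]
17.8167 [0.53262522 0.40175636 0.10914994] 0.021683826341289115 60.35109043121338 [ 0.2580977  -0.89557605 -4.83389226] [0.02954757 0.0123492  0.02121823]
```

View pics/z3.png

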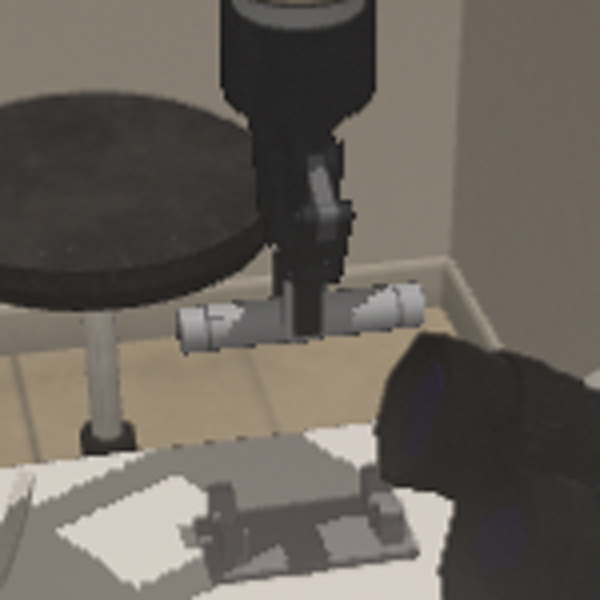

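The pin is gripped and lifted clear, level by eye. I'll measure it in the hand and then move over the groove.

```bash
python3 - <<'E'
from h import *
def pin(d,tcp):
    P=cloud("side",d).reshape(-1,3)
    # pin points: away from fingers
    m=(abs(P[:,0]-tcp[0])<.085)&(abs(P[:,0]-tcp[0])>.018)&(abs(P[:,1]-tcp[1])<.03)&(abs(P[:,2]-tcp[2]-.039)<.028)
    Q=P[m];print(len(Q),"x",np.round(np.percentile(Q[:,0],[0,1,99,100]),4),"slope y,z",np.polyfit(Q[:,0],Q[:,1],1)[0],np.polyfit(Q[:,0],Q[:,2],1)[0],"zmin/max",np.percentile(Q[:,2],[2,98]),"ymin",Q[:,1].min())
pin(np.load("pics/side4.npy"),observe()["eef_pos"])
c,s=np.cos(-.049),np.sin(-.049);fx=np.array([.5856,.161])
xy=fx+(-.042)*np.array([c,s]);print(xy)
movep([*xy,.11],[np.pi,0,-.049]);hold(.2)
o=observe();print(o["time_s"],o["eef_pos"],o["opening"],o["tcp_rot"])
ims=[]
for n in("top","side"):
    im,d=get_image(n);np.save(f"pics/{n}5.npy",d);ims.append(im)
pin(np.load("pics/side5.npy"),o["eef_pos"])
cv2.imwrite("pics/s5.png",np.hstack([cv2.resize(ims[0][110:270,200:360],None,fx=2.5,fy=2.5),cv2.resize(ims[1][130:290,230:390],None,fx=2.5,fy=2.5)])[:,:,::-1])
E
```

```text
517 x [0.4708 0.4711 0.5993 0.6004] slope y,z 0.001709837759941873 -0.0011995588447993664 zmin/max [0.13976873 0.16061371] ymin 0.38631011051947983
[0.54365041 0.16305718]
19.0167 [0.5436866  0.16450761 0.11000716] 0.021487966482494823 [-3.14131332e+00 -1.16554108e-04 -4.69225756e-02]
354 x [0.4809 0.4813 0.5251 0.5255] slope y,z -0.07471837963443687 0.020165602325002554 zmin/max [0.14053934 0.16181559] ymin 0.15101237810328216
```

View pics/s5.png

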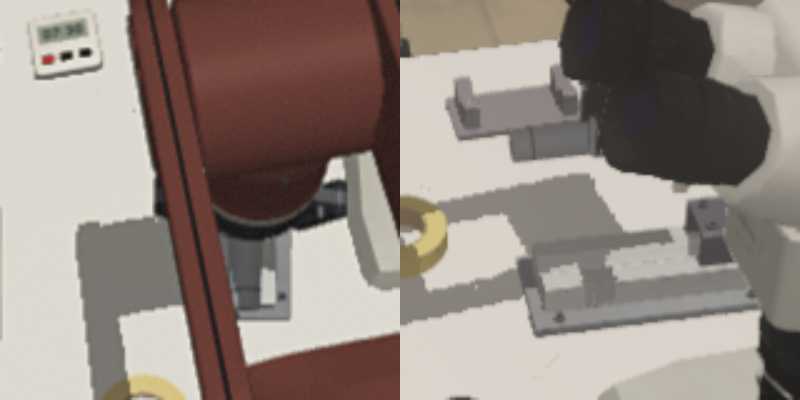

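The pin hangs above the groove, aligned, with its end short of the hood. The pin axis is about 39 mm above the reported TCP, so I'll lower it to the seat under force guard and release.

```bash
python3 - <<'E'
from h import *
x,y=.5437,.1625
print(move_l([x,y,.018],feed=.1,max_force=10));hold(.15)
r=move_l([x,y,-.002],feed=.02,max_force=6);hold(.2)
o=observe();print(r,o["eef_pos"],o["ft_force"],o["torque"])
gripper_to(.045);hold(.2)
o=observe();print(o["eef_pos"],o["ft_force"],o["opening"])
move_l([x,y,.09],feed=.12);hold(.1)
im,d=get_image("side");np.save("pics/side6.npy",d);cv2.imwrite("pics/s6.png",im[:,:,::-1])
P=cloud("side",d).reshape(-1,3)
Q=P[(P[:,0]>.44)&(P[:,0]<.63)&(P[:,1]>.12)&(P[:,1]<.2)&(P[:,2]>.040)&(P[:,2]<.060)]
print(observe()["time_s"],len(Q),rect(Q),Q.min(0),Q.max(0),np.polyfit(Q[:,0],Q[:,2],1)[0])
for x0 in np.arange(.46,.62,.02):
    q=Q[(Q[:,0]>x0)&(Q[:,0]<x0+.02)]
    if len(q):print(round(x0,2),len(q),np.round(q[:,2].max(),4),np.round(q.mean(0),4))
E
```

```text
False
True [0.54300875 0.16129991 0.002942  ] [ 2.30380383 -5.14698028  3.04746791] [-0.86897003 -0.35706862  0.05372995]
[0.54163328 0.16206455 0.00211699] [0.28319563 0.58862202 0.63451454] 0.04541184569327461
22.825 832 (array([554.8, 154.4]), array([148.9,  48.5]), np.float32(0.0284), 832) [0.4803363  0.13206733 0.04012609] [0.62979109 0.18061036 0.05983255] -0.0007876184854529661
0.48 125 0.0557 [0.4898 0.1593 0.0496]
0.5 112 0.0575 [0.51   0.1581 0.0499]
0.52 119 0.0562 [0.53   0.1569 0.0496]
0.54 115 0.0565 [0.55   0.1556 0.0499]
0.56 115 0.0561 [0.57   0.1549 0.0496]
0.58 117 0.0553 [0.59   0.1538 0.0494]
0.6 57 0.0549 [0.6055 0.1525 0.0496]
```

The pin is released and level in the groove, with its rear end at x≈0.480 and its front end about 10 mm short of the hood. Next is the guarded push with shut fingers.

```bash
python3 - <<'E'
from h import *
yaw=-.053;u=np.array([np.cos(yaw),np.sin(yaw)]);fx=np.array([.5856,.1592])
P=lambda s,z:[*(fx+s*u),z]   # s: fixture x of TCP
gripper_to(0)
z=.0055
movep(P(-.142,.09),[np.pi,0,yaw])
print(move_l(P(-.142,z),feed=.1,max_force=10));hold(.2)
def st(m):
    o=observe();p=np.array(o["eef_pos"]);f=np.array(o["ft_force"])
    print(m,round(o["time_s"],2),"s",round(1000*float((p[:2]-fx)@u),1),"lat",round(1000*float((p[:2]-fx)@[-u[1],u[0]]),1),"z",round(p[2],4),"F along",round(float(f[:2]@u),2),np.round(f,1))
    return (p[:2]-fx)@u
st("start")
s=-.128
print(move_l(P(s,z),feed=.04,max_force=5));st("near")
while s<-.066:
    s+=.006
    if move_l(P(s,z),feed=.015,max_force=6): st("hit");break
    st("step")
E
```

```text
False
start 25.0 s -141.3 lat 0.2 z 0.0062 F along -0.1 [-0.1 -0.  -0.1]
False
near 25.5 s -127.9 lat -0.1 z 0.0054 F along -0.72 [-0.7  0.4 -0. ]
step 26.05 s -122.0 lat -0.0 z 0.0055 F along -0.04 [-0.1 -0.3  0.6]
step 26.6 s -115.9 lat 0.0 z 0.0055 F along -0.19 [-0.2  0.  -0.2]
step 27.15 s -109.6 lat 0.0 z 0.0056 F along -0.75 [-0.7  0.1 -0.6]
step 27.7 s -103.6 lat 0.0 z 0.0056 F along -0.81 [-0.8 -0.5 -0.6]
step 28.25 s -97.6 lat -0.0 z 0.0056 F along 0.12 [ 0.1 -0.3  0.1]
step 28.8 s -91.6 lat -0.0 z 0.0056 F along 0.05 [ 0.1  0.3 -0.4]
step 29.35 s -86.1 lat -0.0 z 0.0054 F along -1.88 [-1.8  1.2 -0. ]
hit 29.61 s -86.3 lat -0.1 z 0.0047 F along -0.67 [-0.7 -0.1  0.3]
```

```bash
python3 - <<'E'
from h import *
ims=[]
for n in("side","top"):
    im,d=get_image(n);np.save(f"pics/{n}7.npy",d);ims.append(im)
    P=cloud(n,d).reshape(-1,3);u=np.array([np.cos(-.053),np.sin(-.053)]);fx=np.array([.5856,.1592])
    s=(P[:,:2]-fx)@u;l=(P[:,:2]-fx)@[-u[1],u[0]]
    for z0,z1 in((.027,.040),(.040,.056),(.06,.09)):
        m=(abs(l)<.03)&(s>-.16)&(s<.03)&(P[:,2]>z0)&(P[:,2]<z1);print(n,z0,m.sum(),np.histogram(s[m]*1000,np.arange(-160,31,10))[0])
print(observe()["ft_force"],observe()["time_s"])
cv2.imwrite("pics/s7.png",np.hstack([cv2.resize(ims[1][130:280,230:380],(400,400),interpolation=cv2.INTER_CUBIC),cv2.resize(ims[0][150:270,240:360],(400,400),interpolation=cv2.INTER_CUBIC)])[:,:,::-1])
E
```

```text
side 0.027 653 [ 0  0  0  0  0  0  1 36 66 54 54 53 59 53 55 57 54 59 52]
side 0.04 654 [ 0  0  0  0  0  0 21 23 34 58 60 62 58 56 57 55 55 56 59]
side 0.06 76 [ 0  0  0  0  0  0 36 28 12  0  0  0  0  0  0  0  0  0  0]
top 0.027 0 [0 0 0 0 0 0 0 0 0 0 0 0 0 0 0 0 0 0 0]
top 0.04 0 [0 0 0 0 0 0 0 0 0 0 0 0 0 0 0 0 0 0 0]
top 0.06 0 [0 0 0 0 0 0 0 0 0 0 0 0 0 0 0 0 0 0 0]
[-0.09261243  0.78869242 -0.23536133] 29.7083
```

View pics/s7.png

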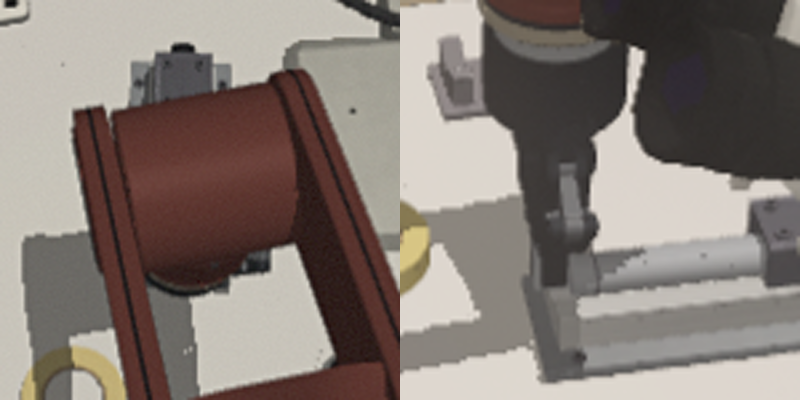

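The pin has slid into the hood and the shut fingers stand at its rear end. The first firm resistance came at finger position s≈-86 mm, a depth of about 20 mm. I'll confirm with a second slow push in small steps.

```bash
python3 - <<'E'
from h import *
yaw=-.053;u=np.array([np.cos(yaw),np.sin(yaw)]);fx=np.array([.5856,.1592])
P=lambda s,z:[*(fx+s*u),z]
z=.0055
def st(m):
    F=[];
    for _ in range(5):
        o=observe();F.append(o["ft_force"]);hold(.02)
    p=np.array(o["eef_pos"]);f=np.mean(F,0)
    print(m,round(o["time_s"],2),"s",round(1000*float((p[:2]-fx)@u),2),"z",round(p[2],4),"F along",round(float(f[:2]@u),2),"Fz",round(f[2],1),flush=True)
    return float(f[:2]@u)
move_l(P(-.092,z),feed=.03);hold(.2);st("back")
s=-.088
move_l(P(s,z),feed=.02,max_force=6);st("s-88")
while s<-.064:
    s+=.001
    h=move_l(P(s,z),feed=.01,max_force=7); f=st(f"{s*1000:.0f} {h}")
    if h or f<-6.5: break
E
```

```text
back 30.29 s -91.94 z 0.0055 F along -0.02 Fz 0.1
s-88 30.73 s -87.95 z 0.0055 F along -0.12 Fz -0.3
-87 False 31.06 s -87.01 z 0.0055 F along 0.37 Fz -0.0
-86 False 31.39 s -86.36 z 0.0054 F along -1.71 Fz 1.1
-85 False 31.73 s -86.02 z 0.0052 F along -5.09 Fz 2.4
-84 False 32.06 s -85.56 z 0.005 F along -6.97 Fz 3.3
```

The force rises about 4 N per mm from s≈-86.5, which is the stop's own stiffness, so the pin is home at about 7 N total. I'll back off, lift and check.

```bash
python3 - <<'E'
from h import *
yaw=-.053;u=np.array([np.cos(yaw),np.sin(yaw)]);fx=np.array([.5856,.1592])
P=lambda s,z:[*(fx+s*u),z]
move_l(P(-.088,.0055),feed=.01);move_l(P(-.125,.0055),feed=.05);move_l(P(-.125,.15),feed=.15)
movep([.36,.2,.3],[np.pi,0,yaw]);hold(.3)
im,d=get_image("side");Q=cloud("side",d).reshape(-1,3)
s=(Q[:,:2]-fx)@u;l=(Q[:,:2]-fx)@[-u[1],u[0]]
m=(abs(l)<.02)&(s>-.13)&(s<.03)&(Q[:,2]>.041)&(Q[:,2]<.06);print("rear end s mm",np.percentile(s[m]*1000,[0,1]),np.polyfit(s[m],Q[m,2],1)[0])
for n,b in dict(tape=(.34,.46,.2,.3,.01,.03),loupe=(.38,.45,0,.06,.02,.06)).items():
    for k,C in(("0",cloud("side",np.load("pics/side0.npy")).reshape(-1,3)),("now",Q)):
        q=C[(C[:,0]>b[0])&(C[:,0]<b[1])&(C[:,1]>b[2])&(C[:,1]<b[3])&(C[:,2]>b[4])&(C[:,2]<b[5])];print(n,k,len(q),np.round(q.mean(0),4))
o=observe();print(o["time_s"],o["ft_force"])
E
```

```text
rear end s mm [-74.36088193 -73.77060809] 0.003073835611295532
tape 0 807 [0.4037 0.2472 0.0178]
tape now 808 [0.4037 0.2474 0.0178]
loupe 0 463 [0.4144 0.0239 0.0343]
loupe now 457 [0.4145 0.0237 0.0345]
35.75 [-0.45526905  0.04423557  0.06711539]
```

```bash
python3 -c "
from plant import *
print(job_done())"
```

```text
the job is handed in; nothing more can be done
None
```

The pin is home against the hidden stop, about 20 mm inside the hood, pressed with about 7 N at most by the readings; the tape roll and loupe have not moved, the arm is clear, and I handed the job in just after 36 s.

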